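# Put the sample jar under the swing-arm magnifier

### The job

Check the seal of the sample jar, the one with the dark red lid: first stand it upright in the middle of the round inspection plate, setting it down gently and letting go. Then take the magnifier by the handle on its rim, swing its stiff two-piece arm round until the lens is centred over the jar, and leave it standing there. Leave the gold-lidded jars and the label roll where they are.

Things in the scene. Friction and masses are not known exactly. Their poses are not given: they have to be found in the camera images.
- sample_mid (a point): The sample jar to be checked: loose, upright, creamy white with a tan label band and a DARK RED lid, 54 mm in diameter and 80 mm tall (straight side 54 mm wide from 3 to 56 mm above its foot; lid 51 mm wide from 64 to 80 mm), about 0.2 kg. The point lies on its axis half-way up, 40 mm above its foot; z points up along the jar.
- jar_b_mid (a point): A bystander jar, same shape and size as the sample but with a GOLD lid; point on its axis 40 mm above its foot. Not to be moved.
- jar_c_mid (a point): A second bystander jar with a GOLD lid, same shape and size; point on its axis 40 mm above its foot. Not to be moved.
- roll_mid (a point): Bystander: a roll of blank paper labels lying flat on the counter, a ring of 66 mm outer diameter and 30 mm height with a 26 mm bore; point at its centre, 15 mm above the counter. Not to be moved.
- plate_top (a point): The round inspection plate, fixed to the counter: dark steel disc, 84 mm in diameter, 10 mm high, with a white disc of 62 mm in its middle. The point is the centre of its top face, 10 mm above the counter; z up.
- mag_pivot (a point): Magnifier's first vertical hinge axis, at lens height (200 mm), over a fixed grey foot 120 mm across. Lower piece: white bar, 230 mm from this axis to the elbow, top 185 mm high. The elbow (black knuckle, top 222 mm) is a second vertical hinge; the upper piece runs from it straight through the lens centre to the handle. The arm moves level, at constant height.
- lens_center (a point): Centre of the round magnifier lens, clear glass in a white rim of 112 mm outer and 96 mm inner diameter, lying level, 230 mm from the elbow axis; 200 mm above the counter (rim from 189 to 211 mm). The glass is solid to the touch. Seen from above the upper piece is always bent anticlockwise from the straight continuation of the lower one (by 0 to 2.6 rad); the elbow is as stiff as the first hinge.
- handle (a point): The magnifier's handle: an upright black round pin, 16 mm in diameter, on the lens rim opposite the elbow, 66 mm past the lens centre (296 mm from the elbow axis). It stands free from 211 to 275 mm above the counter; the point is on its axis at 250 mm. Dragging it sideways turns both hinges; it takes about 1 to 5 N, and the arm stays where it is let go.
- mag_lower (a joint): First hinge (at mag_pivot), rad, grows anticlockwise seen from above; range -0.6 to 1.9; at 0 the lower arm piece points along world +y. Stiff: holds by friction of 0.35 N m.

How it is judged (in metres and radians):
On the way:
1. the sample jar stands upright in the middle of the inspection plate, let go (horizontal distance between sample_mid and plate_top below 0.015 m and z of sample_mid in the frame of plate_top between 0.034 and 0.044 m and angle between sample_mid's own z axis and vertical below 0.1 rad and contact force between the fingers and sample below 0.05 N), for 0.2 s.
At the end, for the whole second after the job is handed in: Sample jar at rest, upright (0.1 rad) on the plate, axis within 15 mm of its centre; lens centre within 15 mm, measured level, of the jar's axis; both hinges at rest; gold-lidded jars and label roll within 25 mm of their starts, jars upright (horizontal distance between sample_mid and plate_top below 0.015 m and z of sample_mid in the frame of plate_top between 0.034 and 0.044 m and angle between sample_mid's own z axis and vertical below 0.1 rad and horizontal distance between lens_center and sample_mid below 0.015 m and velocity of joint mag_lower between -0.02 and 0.02 rad/s and linear speed of sample below 0.02 m/s and distance of each of jar_b_mid, jar_c_mid, roll_mid from where it was at the start of the episode below 0.025 m and angle between each of jar_b_mid, jar_c_mid's own z axis and vertical below 0.3 rad and angular speed of mag_upper below 0.03 rad/s); the robot touches nothing.
It fails at once if a gold-lidded jar or the label roll is moved more than 25 mm or a jar is tipped (distance of any of jar_b_mid, jar_c_mid, roll_mid from where it was at the start of the episode above 0.025 m or angle between any of jar_b_mid, jar_c_mid's own z axis and vertical above 0.3 rad).
It fails at once if the sample jar is dropped: it falls free by more than about 15 mm (contact force between the fingers and sample below 0.01 N and linear speed of sample above 0.55 m/s).
It fails at once if the sample jar is tipped over (angle between sample_mid's own z axis and vertical above 0.7 rad).
It also fails if it takes over 64 s, if anything falls off the work surface, if the arm or the gripper's body presses on something with over 40 N, if the wrist force passes 120 N, or if a joint passes its speed limit or range.

### The arm

A 6-joint arm with a two-finger parallel gripper is mounted at the origin on the work surface. World frame = base frame: x ahead of the robot, y to its left, z up, the work surface at z = 0. Lengths are in mm, angles in rad, forces in N, time in s.
With the tool pointing down it reaches from about 350 to 975 mm from the base axis. Payload 7.1 kg.
Tool frame: the origin (TCP) lies on the front face of the gripper's body, between the roots of the fingers; the fingertips stand 80 mm ahead of it and the grasp point (between the pads) lies 61 mm ahead of it (env.tips_ahead is the distance from the TCP to the fingertips, in mm); z points along the fingers, y is the direction in which the jaws open and shut (so a half turn about z gives the same grasp; the last joint's range is limited). The gripper opens to 88 mm and grips with 3 to 60 N. Pads are 20 mm wide; open, the fingers measure 115 mm over their backs; the gripper's body (75 mm by 178 mm) begins 61 mm behind the grasp point.
Start: joints at [1.24, 0.423, 1.63, -0, 1.089, -0.019], TCP at [191.701, 594.858, 302.675] pointing down, gripper open.
Joint ranges: [-3, 3], [-0.9, 2.11], [0.09, 2.58], [-1.31, 4.45], [0.11, 2.69], [-2.54, 2.54]. Speed limits (rad/s): [2.39, 2.39, 3.01, 3.14, 3.14, 3.14].

### API

Orientations are given as a unit quaternion [x, y, z, w].
In Python, from station import env, set_gripper, viewer, workorder gives the robot as it stands. Calls block until the motion is done:
- env.reach(position, orientation): joint-space move of the TCP to a pose.
- env.move_l(position, rot=None, rate=150, f_stop=None): straight line of the TCP; rot=None keeps the orientation; rate is the mean speed in mm/s. With f_stop (N) it stops when the force on the tool has changed by that much, and returns True; else False.
- env.move_joints(angles): joint-space move.
- set_gripper(opening): finger opening in mm; the grip force is fixed at half the most; returns when the fingers have stopped.
- env.hold(seconds).
- env.ik(position, orientation): joint angles nearest the present ones, or None.
- env.read_state(): the state.
- viewer.camera(name): name is "scene" or "top"; returns the picture (384x512x3 uint8, blue, green, red); there is no depth.
- viewer.camera_params(name): a dict with "fx", "fy", "cx", "cy" (pixels), "pose" (4x4, takes a point from camera to world coordinates). Camera axes: x right, y up, looking along -z (the intrinsics and any distortion apply to the point x, -y, -z); pixel columns grow to the right and rows downward; lengths in mm; the calibration is good to about 2 mm. A picture is of the moment at which its call begins. camera_params takes no time and is no camera call.
A pose or a line that the arm cannot do raises env.IKError and nothing moves.
- workorder.sign_off(): hands the job in, once; it reports no verdict.
The state is a dict: "time_s": time; "qpos": joint angles; "dq": joint speeds; "tau": joint torques, N m; "tool_pos": TCP position; "orientation": TCP orientation; "force": force on the tool from outside, world axes, zero at the start; "wrist_torque": the same for the moment, N m; "width": finger opening in mm.
Only numpy, scipy, OpenCV 4.12 (cv2) and the standard library are available. Lean on these libraries where they do the work, as an engineer would, in place of code of your own. Each camera call takes 0.05 s, during which the arm holds its last target.

## Working session

There is one attempt and no reset: what is moved stays moved. The work goes in short steps, each a Python script; the robot and the scene stay as the last script left them, time stands still between calls to the robot, and variables do not carry over. Pictures are saved under pics/ and viewed, and the job is handed in when it is done.

```bash
ls; mkdir -p pics
python3 - <<'E'
from station import env,set_gripper,viewer,workorder
import cv2
for n in ["scene","top"]:
    cv2.imwrite(f"pics/{n}0.png",viewer.camera(n)); p=viewer.camera_params(n); print(n,p)
s=env.read_state();print(s)
E
```

```text
pics
scene {'fx': 469.82948999290517, 'fy': 469.82948999290517, 'cx': 257.01107677830885, 'cy': 193.3615960122723, 'pose': array([[ 6.92773566e-01, -6.19023265e-01,  3.69966192e-01,
         1.14586979e+03],
       [ 7.21113848e-01,  5.89134930e-01, -3.64574893e-01,
        -5.68209094e+02],
       [ 7.72033387e-03,  5.19355593e-01,  8.54523355e-01,
         1.41536642e+03],
       [ 0.00000000e+00,  0.00000000e+00,  0.00000000e+00,
         1.00000000e+00]])}
top {'fx': 353.8504653031592, 'fy': 353.8504653031592, 'cx': 251.5206841588853, 'cy': 186.39568072286357, 'pose': array([[-2.46881301e-02,  9.91988909e-01, -1.23889064e-01,
         5.12082484e+02],
       [-9.99664181e-01, -2.35207863e-02,  1.08765066e-02,
        -2.05994960e+01],
       [ 7.87540576e-03,  1.24115981e-01,  9.92236464e-01,
         1.12932328e+03],
       [ 0.00000000e+00,  0.00000000e+00,  0.00000000e+00,
         1.00000000e+00]])}
{'time_s': 0.1, 'qpos': array([ 1.24001327e+00,  4.23757732e-01,  1.63056488e+00, -4.26050872e-05,
        1.08862674e+00, -1.90163280e-02]), 'dq': array([-0.00058375, -0.00215429, -0.00161704,  0.00050923, -0.0021416 ,
       -0.00136914]), 'tau': array([-3.68815527e-04, -5.45616961e+01, -2.74324805e+01,  6.44717412e-02,
        1.88897923e-02, -5.51355288e-05]), 'tool_pos': array([191.58410811, 594.51665904, 302.00267468]), 'orientation': array([ 1.55243007e-01,  9.87876079e-01, -6.71283263e-04, -9.94597746e-05]), 'force': array([-0.43648237, -0.39806446,  0.1611715 ]), 'wrist_torque': array([ 0.06069426,  0.00710689, -0.01674402]), 'width': 87.55887402321261}
```

View pics/scene0.png

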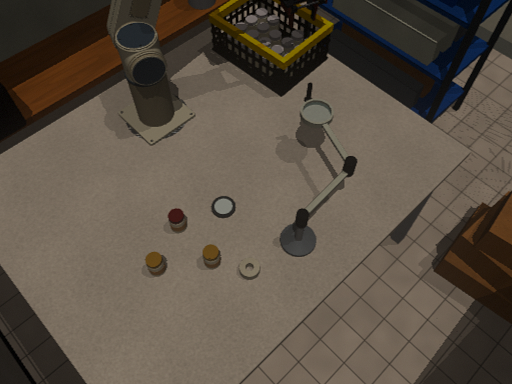

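View pics/top0.png

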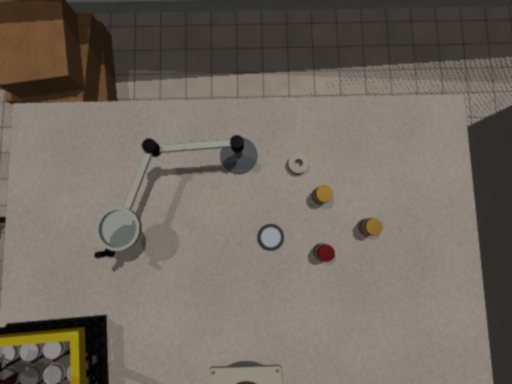

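```bash
cat > h.py <<'E'
import numpy as np,cv2
from station import env,set_gripper,viewer,workorder
P={n:viewer.camera_params(n) for n in ("scene","top")}
def proj(n,p):
    c=P[n];T=np.linalg.inv(c["pose"]);q=T[:3,:3]@np.array(p,float)+T[:3,3]
    return np.array([c["cx"]+c["fx"]*q[0]/-q[2], c["cy"]+c["fy"]*-q[1]/-q[2]])
def ray(n,uv):
    c=P[n];d=np.array([(uv[0]-c["cx"])/c["fx"],-(uv[1]-c["cy"])/c["fy"],-1])
    return c["pose"][:3,3],c["pose"][:3,:3]@d
def onz(n,uv,z):
    o,d=ray(n,uv);return o+d*(z-o[2])/d[2]
E
python3 - <<'E'
from h import *
for p in [(0,0,0),(191,594,302),(191,594,222)]: print(p,proj("top",p),proj("scene",p))
t=cv2.imread("pics/top0.png");s=cv2.imread("pics/scene0.png")
def br(a): return np.clip(a.astype(float)*1.8,0,255).astype('uint8')
cv2.imwrite("pics/t1.png",cv2.resize(br(t[110:310,80:400]),None,fx=2.5,fy=2.5,interpolation=cv2.INTER_CUBIC))
cv2.imwrite("pics/s1.png",cv2.resize(br(s[70:290,120:380]),None,fx=2.7,fy=2.7,interpolation=cv2.INTER_CUBIC))
E
```

```text
(0, 0, 0) [245.88122261 403.55979398] [156.17811184 114.48620473]
(191, 594, 302) [-28.55871037 385.44997326] [302.67374174   3.74450651]
(191, 594, 222) [ -2.78095119 371.05900939] [300.7748794   21.82349482]
```

View pics/t1.png

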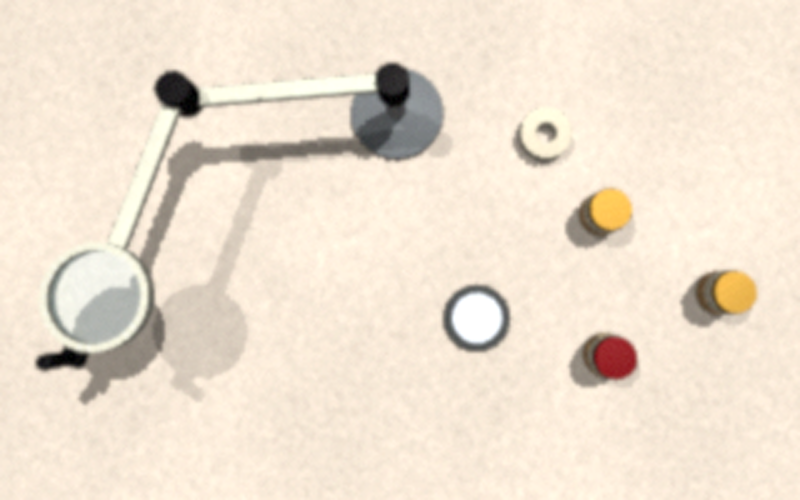

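View pics/s1.png

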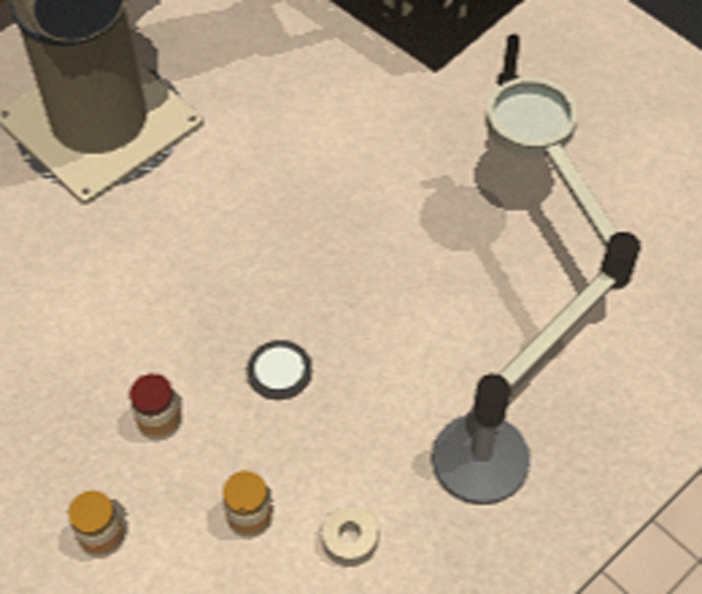

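```bash
cat >> h.py <<'E'
def blobs(mask,amin):
    n,l,st,ce=cv2.connectedComponentsWithStats(mask.astype('uint8'))
    return [(ce[i],st[i]) for i in range(1,n) if st[i][4]>=amin]
def hsv(im):
    h=cv2.cvtColor(im,cv2.COLOR_BGR2HSV).astype(int);return h[...,0],h[...,1],h[...,2]
E
python3 - <<'E'
from h import *
for n in ("top","scene"):
    im=cv2.imread(f"pics/{n}0.png");H,S,V=hsv(im)
    y,x=np.mgrid[:384,:512]
    roi=(x>90)&(x<400)&(y>120)&(y<290) if n=="top" else (x>130)&(x<380)&(y>75)&(y<290)
    for nm,m,z in [("red",((H<8)|(H>172))&(S>150)&(V>40),80),("gold",(H>8)&(H<30)&(S>170)&(V>100),80),
        ("white",(S<40)&(V>150),10),("foot",(H>90)&(H<130)&(S>25)&(V<110)&(V>40),8),("black",V<30,222),("cream",(H>25)&(H<60)&(V>120),200)]:
        for c,st in blobs(m&roi,25): print(n,nm,c.round(1),st,onz(n,c,z).round(1)[:2])
E
```

```text
top red [325.4 252.7] [318 245  16  16 202] [ 442.5 -243.3]
top gold [376.1 228.2] [371 223  10  10  30] [ 509.9 -396.8]
top white [270.3 236.8] [262 229  17  17 229] [491.4 -87.7]
top black [236.8 144.1] [231 136  12  17 153] [738.    5.4]
top black [151.  147.1] [143 140  17  16 177] [735.1 229.6]
top black [104.5 253.5] [ 95 250  19   7  81] [464.1 343.5]
top cream [196.1 145. ] [161 140  69  11 377] [743.4 115.2]
top cream [123. 212.] [  96  154   54   96 1035] [568.5 306.9]
scene red [175.5 215.1] [169 209  14  13 148] [ 445.3 -246.1]
scene black [145.6  80.2] [131  76  31  11 224] [ 30.9 -20.7]
scene black [279.2  82.2] [252  76  53  20 551] [356.6 309.6]
scene black [373.8  79.4] [364  76  16  11 100] [574.7 559.6]
scene black [308.5  91.4] [305  83   7  18  65] [456.2 352.1]
scene black [349.4 165. ] [343 156  14  20 159] [752.1 218.8]
scene black [301.3 218.3] [296 209  13  19 169] [778.  -24.9]
scene cream [222.9 205.8] [215 199  17  15 194] [ 580.9 -153.4]
```

Run:
```python
from h import *
print("plate scene",onz("scene",(222.9,205.8),10).round(1))
def tri(a,b):
    A=[];B=[]
    M=np.zeros((3,3));v=np.zeros(3)
    for n,uv in (("top",a),("scene",b)):
        o,d=ray(n,uv);d/=np.linalg.norm(d);Q=np.eye(3)-np.outer(d,d);M+=Q;v+=Q@o
    return np.linalg.solve(M,v).round(1)
print("handle",tri((104.5,253.5),(308.5,91.4)))
print("elbow",tri((151,147.1),(349.4,165)))
print("pivot",tri((236.8,144.1),(301.3,218.3)))
# rim ellipse
for n,roi in (("top",(90,195,150,260)),("scene",(290,92,340,135))):
    im=cv2.imread(f"pics/{n}0.png");H,S,V=hsv(im);x0,y0,x1,y1=roi
    m=((H>25)&(H<100)&(V>50))[y0:y1,x0:x1].astype('uint8')
    cv2.imwrite(f"pics/m_{n}.png",cv2.resize(np.hstack([cv2.cvtColor(m*255,cv2.COLOR_GRAY2BGR),np.clip(im[y0:y1,x0:x1]*1.5,0,255).astype('uint8')]),None,fx=6,fy=6,interpolation=0))
# foot
im=cv2.imread("pics/top0.png");c=im[153:158,235:245].mean((0,1));print(c)
H,S,V=hsv(im);print(H[156,236:256],S[156,236:256],V[156,236:256])
```

```text
plate scene [492.6 -88.4  10. ]
handle [465.6 337.5 239.4]
elbow [742.4 237.9 192.9]
pivot [755.8   7.4 150.8]
[50.46 49.64 48.8 ]
[  0 150  45   0 105  90 100 105 105 105  98  98 105 105  98 105 108  96
 100 105] [ 0  7 13  0 12  9 11 13 13 14 14 13 13 13 13 13 15 15  9 12] [37 37 38 36 43 58 71 76 76 75 75 77 77 78 78 81 85 85 83 83]
```

View pics/m_top.png

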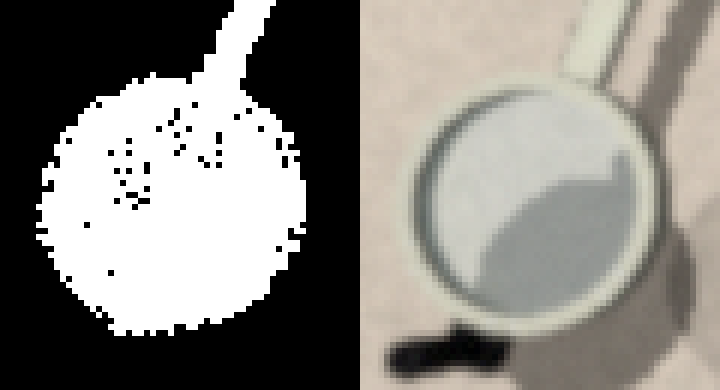

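View pics/m_scene.png

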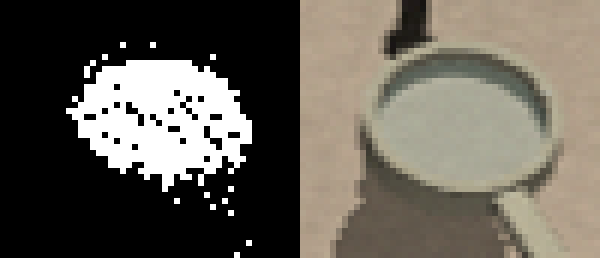

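```bash
cat >> h.py <<'E'
def q(jaw):  # tool down, jaws along angle 'jaw'
    y=jaw+np.pi/2; return np.array([np.cos(y/2),np.sin(y/2),0,0])
def st(*ks):
    s=env.read_state()
    for k in ks or ("time_s","tool_pos","force","width"): print(k,np.round(s[k],2))
    return s
E
python3 - <<'E'
from h import *
print("lens",onz("top",(119,229),211).round(1),onz("scene",(316.7,111.5),211).round(1))
print("gold",onz("top",(324.4,194),80).round(1),onz("top",(374,226.8),80).round(1))
p=np.array([443.5,-244.5]);j=np.arctan2(p[1],p[0])
t=env.read_state()["tool_pos"]
print(env.ik([*p,420],q(j)),env.ik([*p,106],q(j)),env.ik([491.5,-88,116],q(j)))
env.move_l([t[0],t[1],420],rate=200)
env.reach([*p,420],q(j)); st("time_s","qpos")
env.move_l([*p,180],rate=200)
cv2.imwrite("pics/s2.png",viewer.camera("scene"));st()
E
```

```text
lens [524.5 312.4 211. ] [530.6 313.8 211. ]
gold [ 615.1 -249.1   80. ] [ 514.3 -390.9   80. ]
[-5.27337991e-01  1.21308286e-01  1.75946314e+00 -4.44089210e-16
  1.26082123e+00 -2.34999280e-02] [-5.27337991e-01  5.76646752e-01  1.98858246e+00 -4.44089210e-16
  5.76363439e-01 -2.34999280e-02] [-2.01001408e-01  5.51023278e-01  2.00286359e+00 -4.44089210e-16
  5.87705781e-01  3.02836655e-01]
time_s 3.9
qpos [-0.53  0.12  1.76  0.    1.26 -0.02]
time_s 5.3
tool_pos [ 444.09 -244.79  180.96]
force [ 0.08  1.04 -0.92]
width 88.1
```

View pics/s2.png

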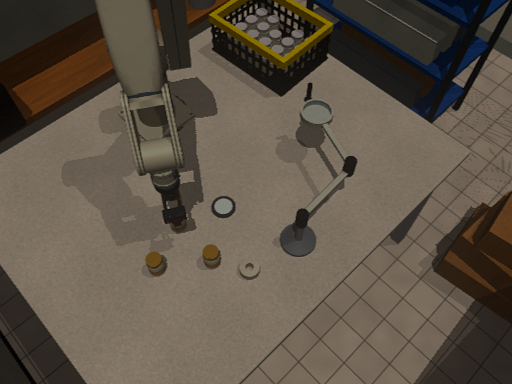

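The gripper sits over the jar at about (176,215). Nothing else has moved. I'll descend and grip.

Run:
```python
from h import *
p=np.array([443.5,-244.5])
print(env.move_l([*p,106],rate=100,f_stop=8)); st()
set_gripper(40); st()
print(env.move_l([*p,146],rate=60)); st()
cv2.imwrite("pics/t3.png",viewer.camera("top"))
```

```text
False
time_s 6.19
tool_pos [ 443.79 -244.66  106.36]
force [0.72 0.45 0.12]
width 88.13
time_s 6.82
tool_pos [ 443.5  -244.5   106.17]
force [-1.03  1.15  3.35]
width 53.11
False
time_s 7.64
tool_pos [ 443.39 -244.44  146.  ]
force [ 0.1  -0.09 -1.69]
width 52.89
```

View pics/t3.png

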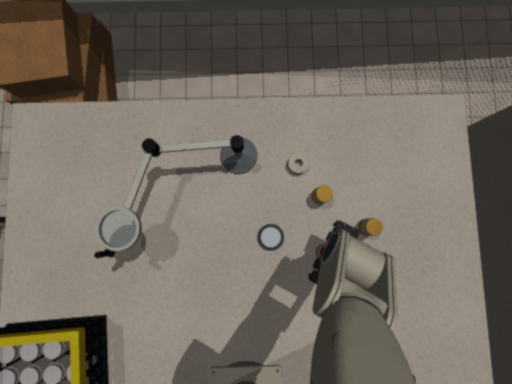

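The gripper holds the jar at about (322,250), at a width of 53 mm, and the force shows its weight. Next it goes to the plate.

Run:
```python
from h import *
p=np.array([491.8,-88.0])
env.move_l([*p,146],rate=120); st()
env.move_l([*p,121],rate=60)
env.hold(0.2)
print(env.move_l([*p,112],rate=12,f_stop=5)); st()
s=env.read_state()
set_gripper(70); env.hold(.3); st()
set_gripper(88)
env.move_l([*p,220],rate=120)
env.move_l([*p,420],rate=250)
env.reach([420,-330,420],q(-.66))
for n in("top","scene"):
  im=viewer.camera(n);cv2.imwrite(f"pics/{n}4.png",im);H,S,V=hsv(im)
  for c,t in blobs(((H<8)|(H>172))&(S>150)&(V>40),60):print(n,c,t,onz(n,c,90).round(1))
st()
```

```text
time_s 9.21
tool_pos [491.65 -88.44 145.98]
force [-0.1   0.57 -2.79]
width 52.7
True
time_s 10.47
tool_pos [491.88 -88.02 116.15]
force [-1.16 -0.01  5.67]
width 52.81
time_s 11.26
tool_pos [491.25 -87.88 115.63]
force [-0.52 -0.24 -0.15]
width 70.53
top [272.46634615 237.53365385] [265 230  16  16 208] [490.5 -89.2  90. ]
scene [221.37062937 194.28671329] [215 188  14  13 143] [493.7 -90.3  90. ]
time_s 14.82
tool_pos [ 420.59 -328.83  419.8 ]
force [ 0.82  0.36 -0.25]
width 87.94
```

View pics/top4.png

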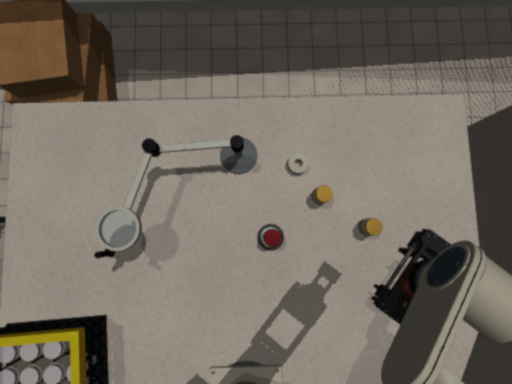

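View pics/scene4.png

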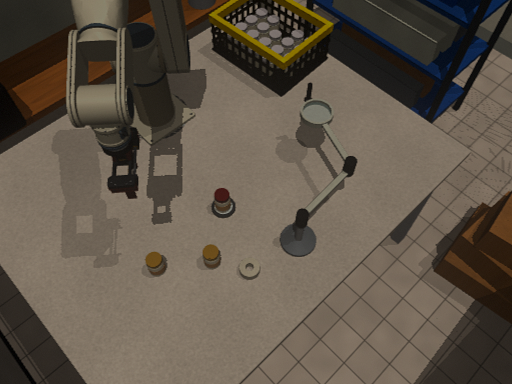

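The jar stands upright on the plate, with the lid at top (272,237) and scene (221,194). Both views put it within about 3 mm of the plate's centre. Next is the handle.

```bash
cat >> h.py <<'E'
PIV=np.array([755.8,7.4]);
def solve(h): # handle xy -> lower dir, upper dir (elbow bent anticlockwise)
    v=np.array(h)-PIV;d=np.hypot(*v);a,b=230.,296.
    be=np.arccos(np.clip((d*d-a*a-b*b)/(2*a*b),-1,1))
    lo=np.arctan2(v[1],v[0])-np.arctan2(b*np.sin(be),a+b*np.cos(be))
    return lo,lo+be
def fk(lo,up):
    e=PIV+230*np.array([np.cos(lo),np.sin(lo)]);u=np.array([np.cos(up),np.sin(up)]);return e+230*u,e+296*u
E
python3 - <<'E'
from h import *
h=np.array([464.8,337.2]);lo,up=solve(h);print(lo,up,fk(lo,up))
p=[*h,420];jaw=-0.64
print(env.ik(p,q(jaw)))
env.reach(p,q(jaw)); st("time_s","qpos")
print(env.move_l([*h,340],rate=150,f_stop=8)); 
for n in("top","scene"): cv2.imwrite(f"pics/{n}5.png",viewer.camera(n))
t=cv2.imread("pics/top5.png")[190:330,50:230];s=cv2.imread("pics/scene5.png")[20:150,220:390]
t=cv2.resize(t,(400,311));s=cv2.resize(s,(400,306))
cv2.imwrite("pics/c5.png",np.clip(1.7*np.hstack([t[:306],s]).astype(float),0,255))
st()
E
```

```text
1.6249656914512247 2.7964808333430655 (array([526.90848355, 314.87207418]), array([464.8, 337.2]))
[ 6.06893571e-01  2.33834310e-01  1.62156585e+00 -4.44089210e-16
  1.28619249e+00  1.24689357e+00]
time_s 17.19
qpos [ 0.61  0.23  1.62 -0.    1.29  1.25]
False
time_s 17.98
tool_pos [465.42 337.47 341.31]
force [-0.95  1.26  0.4 ]
width 88.16[ WARN:0@8.388] global loadsave.cpp:1063 imwrite_ Unsupported depth image for selected encoder is fallbacked to CV_8U.
```

View pics/c5.png

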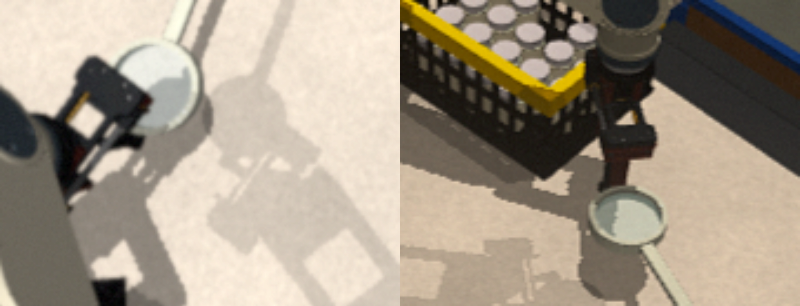

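The gripper is over the handle, and the pin shows between the fingers at about (130,140) in the left crop. I'll descend with a force guard and close.

Run:
```python
from h import *
h=np.array([464.8,337.2])
print(env.move_l([*h,306],rate=60,f_stop=6)); st()
set_gripper(10); env.hold(.2);st()
```

```text
False
time_s 18.69
tool_pos [464.9  337.28 305.94]
force [ 0.04 -0.39 -0.06]
width 88.01
time_s 19.99
tool_pos [464.55 337.39 305.98]
force [-3.26  2.87  0.19]
width 15.69
```

The fingers closed on the 16 mm pin, reading 15.7 mm. I'll drag it along an arc and turn the gripper with the upper piece.

Run:
```python
from h import *
L=np.array([492.,-89.2]);v=L-PIV;d=np.hypot(*v);be=2*np.arccos(d/460)
lo1=np.arctan2(v[1],v[0])%(2*np.pi)-be/2;up1=lo1+be
lo0,up0=solve([464.6,337.4]);jaw0=-0.64
print(lo1,up1,fk(lo1,up1))
W=[]
N=9
for k in range(1,N+1):
    f=k/N;lo=lo0+f*(lo1-lo0);up=up0+f*(up1-up0)
    W.append(([*fk(lo,up)[1],306.],q(jaw0+up-up0)))
print(np.round([w[0] for w in W]),[env.ik(*w) is not None for w in W])
for k,w in enumerate(W):
    env.move_l(w[0],w[1],rate=90); s=env.read_state()
    print(k,s["time_s"],s["force"].round(1),s["wrist_torque"].round(2),s["width"].round(1),s["qpos"][5].round(2))
    if np.abs(s["force"]).max()>25: print("STOP");break
cv2.imwrite("pics/s6.png",viewer.camera("scene"));cv2.imwrite("pics/t6.png",viewer.camera("top"));st()
```

```text
2.5787856803257414 4.406442569188197 (array([492. , -89.2]), array([ 472.12107905, -152.13511342]))
[[ 427.  284.  306.]
 [ 399.  226.  306.]
 [ 381.  165.  306.]
 [ 374.  105.  306.]
 [ 376.   45.  306.]
 [ 388.  -12.  306.]
 [ 409.  -65.  306.]
 [ 437. -112.  306.]
 [ 472. -152.  306.]] [True, True, True, True, True, True, True, True, True]Traceback (most recent call last):
  File "<stdin>", line 14, in <module>
AttributeError: 'float' object has no attribute 'round'
```

Only the print statement failed, after the first segment. I'll carry on from segment 2.

Run:
```python
from h import *
L=np.array([492.,-89.2]);v=L-PIV;d=np.hypot(*v);be=2*np.arccos(d/460)
lo1=np.arctan2(v[1],v[0])%(2*np.pi)-be/2;up1=lo1+be
lo0,up0=solve([464.6,337.4]);jaw0=-0.64
st()
N=9
for k in range(2,N+1):
    f=k/N;lo=lo0+f*(lo1-lo0);up=up0+f*(up1-up0)
    env.move_l([*fk(lo,up)[1],306.],q(jaw0+up-up0),rate=90); s=env.read_state()
    print(k,np.round(s["time_s"],1),np.round(s["force"],1),np.round(s["wrist_torque"],2),np.round(s["width"],1),np.round(s["qpos"][5],2))
    if np.abs(s["force"]).max()>25: print("STOP");break
cv2.imwrite("pics/s6.png",viewer.camera("scene"));cv2.imwrite("pics/t6.png",viewer.camera("top"));st()
```

```text
time_s 20.87
tool_pos [427.24 283.5  305.97]
force [-0.53 -2.1  -0.43]
width 15.38
2 21.7 [-1.1 -0.5 -0.4] [-0.07  0.31  0.04] 15.5 0.77
3 22.6 [-2.1 -0.3 -1.1] [-0.17  0.25 -0.04] 15.2 0.48
4 23.4 [-0.6 -0.7 -2. ] [-0.26  0.15 -0.04] 15.5 0.17
5 24.2 [-0.1 -1.5 -1.9] [-0.21  0.03  0.02] 15.9 -0.17
6 25.0 [ 1.5 -1.  -3.3] [-0.28 -0.04 -0.02] 15.6 -0.49
7 25.8 [ 1.9 -0.8 -2.1] [-0.22 -0.08  0.02] 15.9 -0.8
8 26.6 [ 1.6 -0.9 -1.9] [-0.16 -0.13 -0.07] 15.6 -1.07
9 27.3 [-0.2 -1.  -2.2] [-0.17 -0.12 -0.03] 15.5 -1.31
time_s 27.41
tool_pos [ 471.91 -151.79  306.05]
force [ 0.7  -1.44 -2.99]
width 15.47
```

View pics/s6.png

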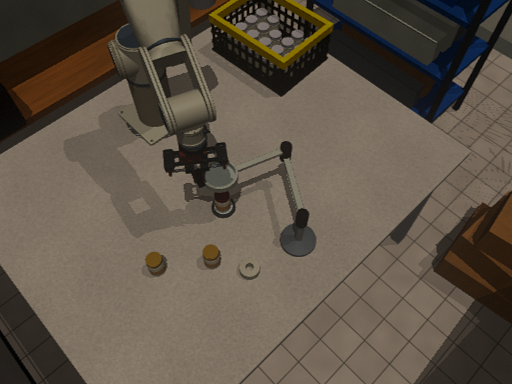

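View pics/t6.png

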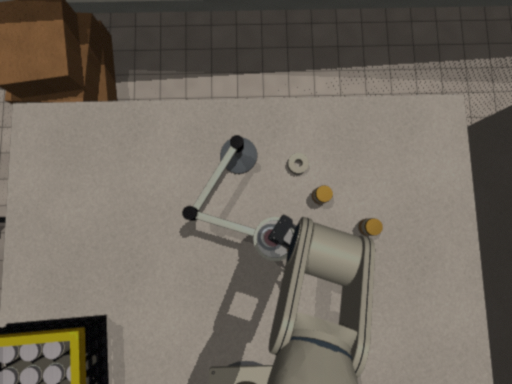

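The arm has swung round. In the top view the lens is at about (271,238), over the jar. I'll let go, back off upward and measure the lens centre.

Run:
```python
from h import *
set_gripper(60);set_gripper(88);t=env.read_state()["tool_pos"]
env.move_l([t[0],t[1],420],rate=120)
env.reach([380,-400,420],q(-.8))
env.hold(.3)
for n in("top","scene"): cv2.imwrite(f"pics/{n}7.png",viewer.camera(n))
st()
t=cv2.imread("pics/top7.png")[200:270,170:310];s=cv2.imread("pics/scene7.png")[140:230,180:320]
t=cv2.resize(t,None,fx=5,fy=5,interpolation=0);s=cv2.resize(s,None,fx=5,fy=5,interpolation=0)
for nm,a in(("t",t),("s",s)): cv2.imwrite(f"pics/c7{nm}.png",np.clip(1.6*a.astype(float),0,255).astype('uint8'))
```

```text
time_s 31.53
tool_pos [ 380.26 -399.68  420.09]
force [-0.13 -0.41 -0.21]
width 87.61
```

View pics/c7t.png

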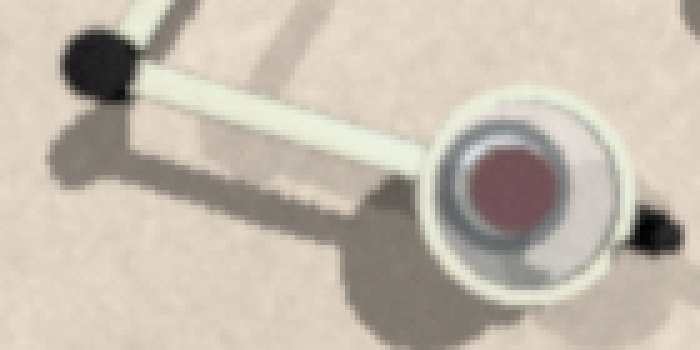

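View pics/c7s.png

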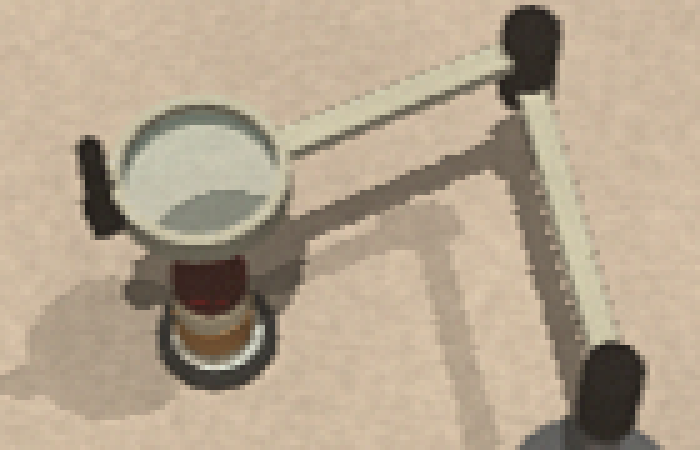

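View pics/top7.png

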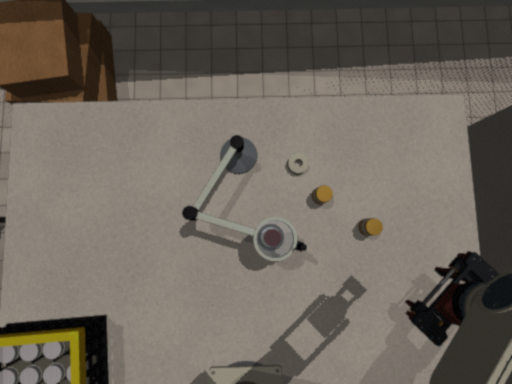

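Run:
```python
from h import *
print(onz("top",(275,238.7),211).round(1),onz("scene",(219.9,173.5),211).round(1))
im=cv2.imread("pics/top7.png");H,S,V=hsv(im)
m=((H>25)&(H<60)&(V>115)).astype('uint8');m[:214]=0;m[265:]=0;m[:,:250]=0;m[:,300:]=0
ys,xs=np.nonzero(m);k=xs>254
pts=np.c_[xs,ys].astype(np.float32)
hull=cv2.convexHull(pts[np.hypot(xs-275,ys-238.7)<24]);e=cv2.fitEllipse(hull);print(e,onz("top",e[0],211).round(1))
b=[(c.round(1),onz("top",c,90).round(1)) for c,t in blobs(((H<12)|(H>165))&(S>60)&(V>40)&(np.hypot(*(np.mgrid[:384,:512]-np.array([238,272])[:,None,None]))<14),40)];print("jar thru glass",b)
for n in("top","scene"):
  a=cv2.imread(f"pics/{n}0.png").astype(int);d=np.abs(a-cv2.imread(f"pics/{n}7.png")).max(2)
  for nm,c in (("top",[(324,194),(374,227),(298,164)]),("scene",[(155,262),(211,255),(249,268)]))[n=="scene"][1:]:
    print(n,[int(d[y-12:y+12,x-12:x+12].max()) for x,y in c])
```

```text
[489.9 -87.6 211. ] [494.2 -87.5 211. ]
((274.4082336425781, 238.33038330078125), (43.10197448730469, 44.5296630859375), 117.61955261230469) [490.9 -86.1 211. ]
jar thru glass [(array([272.2, 237.3]), array([491.2, -88.6,  90. ]))]Traceback (most recent call last):
  File "<stdin>", line 11, in <module>
ValueError: too many values to unpack (expected 2)
```

The lens is at about (491.5, -87), the jar at (491.5, -89) and the plate at (492, -88). The gold-lidded jars and the roll are at the same pixels as at the start, and the robot is clear of everything.

Run:
```python
from h import *
st("time_s","dq"); workorder.sign_off()
```

```text
time_s 31.53
dq [-0.01  0.    0.    0.   -0.    0.  ]
the job is handed in; nothing more can be done
```

The job is done and handed in at 31.5 s of the 64 s allowed; sign-off reports no verdict. I set the sample jar down on the inspection plate, stopping at about 5 N of contact, and let go. I then gripped the magnifier by its handle, swung the lens over the jar, released it and moved the robot clear.

**Last checks**
- **Jar:** both cameras put it within about 3 mm of the plate centre before the swing. Seen through the lens afterwards, it hadn't shifted and stood upright.
- **Lens:** its centre is about 2–5 mm from the jar's axis, against the 15 mm limit. The two cameras differ by up to 4 mm in x.
- **Forces:** readings were about 3 N or less at each stop of the swing.
- **Gold-lidded jars and label roll:** they looked unmoved when I compared the pictures by eye.

**What went wrong**
- A print error stopped the swing script after its first segment, so the arm paused there with the handle still gripped, then carried on.
- My automatic before-and-after picture comparison of the bystanders crashed, so that check rests on the visual comparison only.

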